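# Turn the notebook shop's speaker to its third setting and start it

## Robot

A 7-joint arm with a two-finger parallel gripper is mounted at the origin on the work surface. World frame = base frame: x ahead of the robot, y to its left, z up, the work surface at z = 0. Lengths are in m, angles in degrees, forces in N, time in s.
With the tool pointing down it reaches from about 0.425 to 0.875 m from the base axis. Payload 4.7 kg.
Tool frame: the origin (TCP) lies on the mounting face of the last link; the fingertips stand 173 mm ahead of it and the grasp point (between the pads) lies 155 mm ahead of it; z points along the fingers, y is the line along which they close (so a half turn about z gives the same grasp; the last joint's range is limited). The gripper opens to 85 mm and grips with 20 to 120 N. Pads are 22 mm wide; open, the fingers measure 114 mm over their backs; the gripper's body (76 mm by 85 mm) begins 54 mm behind the grasp point. The pads swing forward as they close: fully open they stand 13 mm farther back than shut.
Start: joints at [-69.952, 18.392, -4.016, 83.108, 1.295, 78.541, -3.26], TCP at [0.214, 0.614, 0.405] pointing down, gripper open.
Joint ranges: [-163.93, 163.93], [-17.29, 119.83], [-79.2, 71.16], [3.27, 140.29], [-89.18, 269.18], [5.43, 117.66], [-154.24, 154.24]. Speed limits (degrees/s): [147.25, 147.25, 180, 180, 180, 180, 180].

## Interface

Orientations are given as a 3x3 rotation matrix whose columns are the frame's x, y, z axes.
In Python, from rig import * gives the robot as it stands. The module is installed in compiled form; this text tells all that it offers.
- The arm moves only by the tool apply_moves, never from a script. Its argument "motion" is a list of rows, each an object of numbers: "x", "y", "z": the shift along the tool's x, y, z in cm; "yaw": the turn about the tool's z in degrees; "gripper": the finger opening in cm, from 0 to 8.54. In form: [{"x": .., "y": .., "z": .., "yaw": .., "gripper": ..}, ...]. A call has 1 to 12 rows; each row is the pose to reach, as a shift and turn from the pose commanded when the call began, along the tool's axes at that moment; what a row does not reach only later rows make up. A row lasts 1/10 s, in which the tool goes at most 50 mm and 8.59 degrees, less where a joint would pass 70% of its speed; a pose out of reach is approached as far as the arm can. A call with a gripper value outside its range is refused whole. The fingers move at their own pace and stop on an object; the grip force is fixed at half the most. Time passes only in rows, so rows that repeat a pose let the fingers close. It gives the time, the measured TCP pose, the force, the opening and the grip force at its end, in the units of the state.
- state(): the state, without advancing time (a new reading comes with each control period).
- camera(name): name is "scene" or "top"; returns a dict with "img" (384x512x3 uint8, blue, green, red), "vertical_fov" (degrees; the focal length in pixels is half the picture's height over the tangent of half this angle, whatever the lens; pixels are square), "cx", "cy" (the principal point, pixels), "rvec" (rotation vector, rad) and "tvec" (3), from world to camera coordinates, as OpenCV has them. Camera axes: x right, y down, z forward; pixel columns grow to the right and rows downward; lengths in m; the calibration is good to about 2 mm. A picture is of the moment at which its call begins. There is no depth.
- finish_job(): hands the job in; it is judged then, once.
The state is a dict: "time": time; "joint_pos": joint angles; "dq": joint speeds; "tau": joint torques, N m; "tool_pos": TCP position; "tool_rot": TCP orientation; "ft_force": force on the tool from outside, world axes, zero at the start; "torque": the same for the moment, N m; "width": opening from 0.0 (shut) to 1.0 (fully open); "grip_force": force on a finger pad.
Only numpy, scipy, OpenCV 4.12 (cv2) and the standard library are available. Lean on these libraries where they do the work, as an engineer would, in place of code of your own. Each camera call takes 0.05 s, during which the arm holds its last target. There are 200 camera calls.

## Task

Start the music in the notebook shop: press a fingertip lightly on the face of the speaker's wide knurled dial and sweep it round clockwise until the dial clicks in at the third mark, the one before the longest. Then push the larger of the two round buttons all the way down with a fingertip and let it come up again. Do not press the small button, and leave the speaker and everything around it where they stand.

Things in the scene. Friction and masses are not known exactly. Their poses are not given: they have to be found in the camera images.
- speaker: Heavy (3.2 kg) loose oak table speaker on rubber feet: 170 mm deep (its x), 300 wide (y), flat grey deck 104 above its underside. Origin: centre of the underside; -x is its slotted front, on the robot's side; turned up to 23 degrees. On the deck (its x, y in mm): dial axis (12, 75), large button (-25, -35), small button (-25, -105), a loose tin about (45, -110).
- dial_face (a point): Centre of the dial's flat top, 126 mm above the table; its axes turn with the dial. Aluminium disc 90 mm across, 16 thick, knurled rim, too wide to pinch. On a spring cushion: it sinks up to 4 mm (1 N, plus 1.5 N per mm), then is hard. Pressed with 4 to 7 N some 28 mm off its axis, a fingertip carries it round by friction (up to 0.06 N m is needed).
- dial (a joint): Dial angle, rad, growing clockwise from above. Detents 0.00, 0.52, 1.05, 1.57 (first to fourth mark); let go between two it springs to the nearer. Stops -0.15, 1.72. Starts near the first or second. White marks on the deck on its far (+x) side lengthen clockwise (6, 10, 14, 18 mm). The black line on its face, out to the rim, points at angle 0.79 - q from the speaker's +x towards its +y.
- play_top (a point): Centre of the top of the large round push button, 30 mm across, in a black housing on the deck. It is pushed straight down.
- play (a joint): How far the large button is down, in m: 0 up, 0.006 fully down (about 5 N); it springs up again by itself.
- pair (a joint): How far the small button (16 mm across, 70 mm to the large one's right seen from the robot, towards the speaker's -y) is down, in m: 0 up, 0.005 down. Not to be pressed.
- clip_tin: Round steel tin, 48 mm across, 30 mm tall, loose on the speaker's deck; origin at the centre of its underside. Leave alone.
- pencil_cup: Wooden cup of pencils, 68 mm across, 175 mm tall with the pencils, beside the speaker on its right (-y); origin at the centre of its underside. Leave alone.
- notebooks: Stack of three notebooks, 205 by 148 mm, 42 mm tall, beside the speaker on its left (+y); origin at the centre of its underside. Leave alone.
- eraser: White eraser, 22 by 55 mm, 13 mm tall, on the counter in front of the speaker (robot side); origin at the centre of its underside. Leave alone.
- stapler: Dark stapler, 130 by 30 mm, 47 mm tall, on the counter; origin at the centre of its underside. Leave alone.
- mug: White mug, 80 mm across, 90 mm tall, on the counter; origin at the centre of its underside. Leave alone.
- candle: Amber glass candle jar, 72 mm across, 74 mm tall, on the counter; origin at the centre of its underside. Leave alone.

How it is judged:
By the outcome, as a careful person would: the job done as asked, in the order asked, and still so for the second after the job is handed in, with the robot touching nothing.
It also fails if it takes over 42 s, if anything falls off the work surface, if the arm or the gripper's body presses on something with over 40 N, if the wrist force passes 120 N, or if a joint passes its speed limit or range.

## Working session

There is one attempt and no reset: what is moved stays moved. The work goes in short steps, Python scripts to look and compute and a tool call to move; the robot and the scene stay as the last step left them, time stands still between calls to the robot, and variables do not carry over. Pictures are saved under pics/ and viewed, at most 10 in all, crops included, and the job is handed in when it is done.

Besides the shell and the picture viewer there is one more tool, called after "Emit:" as name(argument=value, ...), one argument or row to a line, values as JSON. apply_moves: Moves the arm, as the interface text tells. Its arguments: {"type":"object","properties":{"motion":{"type":"array"}},"required":["motion"]}

```bash
mkdir -p pics; cat > h.py <<'E'
from rig import *
import numpy as np, cv2
def cam(n):
    c=camera(n); h=c["img"].shape[0]; f=h/2/np.tan(np.radians(c["vertical_fov"])/2)
    c["K"]=np.array([[f,0,c["cx"]],[0,f,c["cy"]],[0,0,1]]); c["R"]=cv2.Rodrigues(np.array(c["rvec"],float))[0]; c["t"]=np.array(c["tvec"],float).ravel(); return c
def plane(c,uv,z):
    uv=np.atleast_2d(np.array(uv,float)); d=np.c_[uv,np.ones(len(uv))]@np.linalg.inv(c["K"]).T@c["R"]; o=-c["R"].T@c["t"]
    return o+d*((z-o[2])/d[:,2])[:,None]
def proj(c,P):
    p=(np.atleast_2d(P)@c["R"].T+c["t"])@c["K"].T; return p[:,:2]/p[:,2:]
E
python3 - <<'E'
from h import *
for n in("top","scene"):
    c=cam(n); cv2.imwrite(f"pics/{n}0.png",cv2.resize(c["img"],(800,600),interpolation=cv2.INTER_CUBIC)); print(n,c["vertical_fov"],c["cx"],c["cy"],-c["R"].T@c["t"])
print(state())
E
```

```text
top 48.265884958107826 252.38239550550398 190.81760666215916 [ 0.3464762  -0.00535245  1.34957032]
scene 56.60310539828189 257.4555544687698 191.66810971385314 [1.0959227  0.49908091 1.00701289]
{'time': 0.1, 'joint_pos': array([-69.95412535,  18.43463127,  -4.01572032,  83.16842927,
         1.293743  ,  78.54075415,  -3.26083145]), 'dq': array([ 0.11057243, -0.13074935, -0.01433753, -0.09451665,  0.01529665,
       -0.03146919, -0.04437873]), 'tau': array([-6.93802867e-04, -4.94878149e+01, -3.84617429e-01, -3.15209520e+01,
        1.28822133e-02,  7.41559459e-03,  2.49846300e-05]), 'tool_pos': array([0.21413405, 0.61351859, 0.40373015]), 'tool_rot': array([[-9.44162831e-01,  3.29478830e-01, -4.98124000e-04],
       [ 3.29479199e-01,  9.44161393e-01, -1.64978534e-03],
       [-7.32598932e-05, -1.72178749e-03, -9.99998515e-01]]), 'ft_force': array([-0.00611333,  0.10322837, -0.73197598]), 'torque': array([ 0.0544376 ,  0.01283575, -0.01712804]), 'grip_force': 0.0, 'width': 0.9990340653167277}
```

View pics/top0.png

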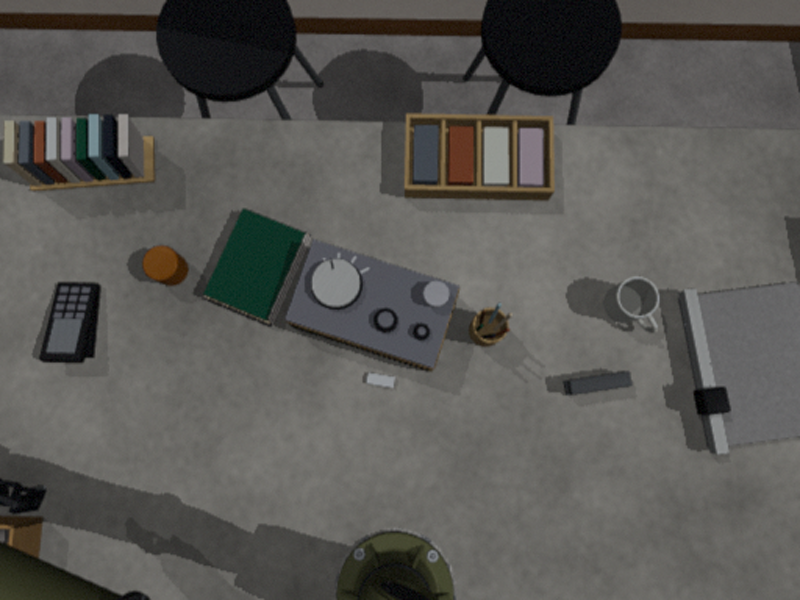

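View pics/scene0.png

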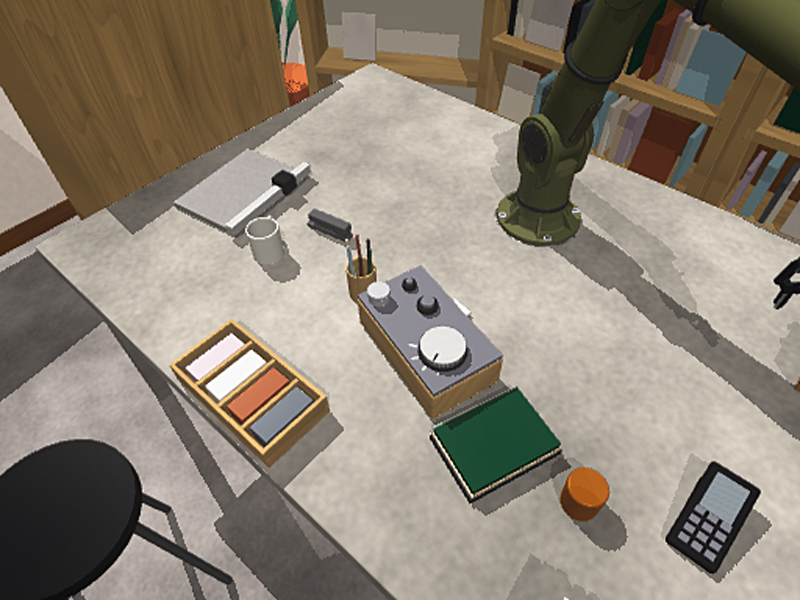

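The top view shows the speaker with its dial at about (335,283) of 800x600, the large button at (386,320), the small one at (421,331) and the tin at (436,293). The scene view shows the dial at (443,347), with its line towards (435,357).

```bash
python3 - <<'E'
from h import *
out=[]
for n,(u,v) in (("top",(335,283)),("scene",(443,347))):
    c=cam(n); im=c["img"]; u,v=int(u/1.5625),int(v/1.5625)
    g=cv2.cvtColor(im,cv2.COLOR_BGR2GRAY)
    th=130 if n=="top" else 150
    x0,y0=u-28,v-28; p=g[y0:v+28,x0:u+28]
    t,m=cv2.threshold(p,0,255,cv2.THRESH_OTSU)
    m=cv2.morphologyEx(m,cv2.MORPH_CLOSE,np.ones((5,5)));m=cv2.morphologyEx(m,cv2.MORPH_OPEN,cv2.getStructuringElement(cv2.MORPH_ELLIPSE,(9,9)))
    k=max(cv2.findContours(m,0,1)[0],key=cv2.contourArea); e=cv2.fitEllipse(k+np.array([x0,y0])); print(n,t,e,plane(c,e[0],.126))
    out.append(cv2.resize(im[v-45:v+45,u-32:u+88] if n=="top" else im[v-70:v+30,u-65:u+55],(800,600),interpolation=cv2.INTER_CUBIC)); print(u,v)
    if n=="top":
        # deck corners
        hsv=cv2.cvtColor(im,cv2.COLOR_BGR2HSV)
        for q in((386,320),(421,331),(436,293),(310,242),(458,286),(434,366),(289,310)): print(q,plane(c,np.array(q)/1.5625,.104 if q[1]<300 or q[0]<300 or q[1]>340 else .118)[0].round(4), hsv[int(q[1]/1.5625),int(q[0]/1.5625)])
    cv2.imwrite(f"pics/{n}1.png",out[-1])
E
```

```text
top 100.0 ((214.64385986328125, 180.02874755859375), (29.33834457397461, 30.639991760253906), 38.91169738769531) [[0.5746536  0.12515105 0.126     ]]
214 181
(386, 320) [0.5052 0.0293 0.118 ] [114  28  90]
(421, 331) [ 0.4861 -0.0359  0.118 ] [120  22  91]
(436, 293) [ 0.5604 -0.0633  0.104 ] [111  13 135]
(310, 242) [0.6542 0.179  0.104 ] [ 12  12 103]
(458, 286) [ 0.5746 -0.1046  0.104 ] [120  10  99]
(434, 366) [ 0.4231 -0.0614  0.104 ] [132  14  88]
(289, 310) [0.5219 0.2128 0.104 ] [113  15  66]
scene 170.0 ((282.828125, 220.31503295898438), (22.968929290771484, 29.002660751342773), 93.16554260253906) [[0.5741692 0.1249234 0.126    ]]
283 222
```

View pics/top1.png

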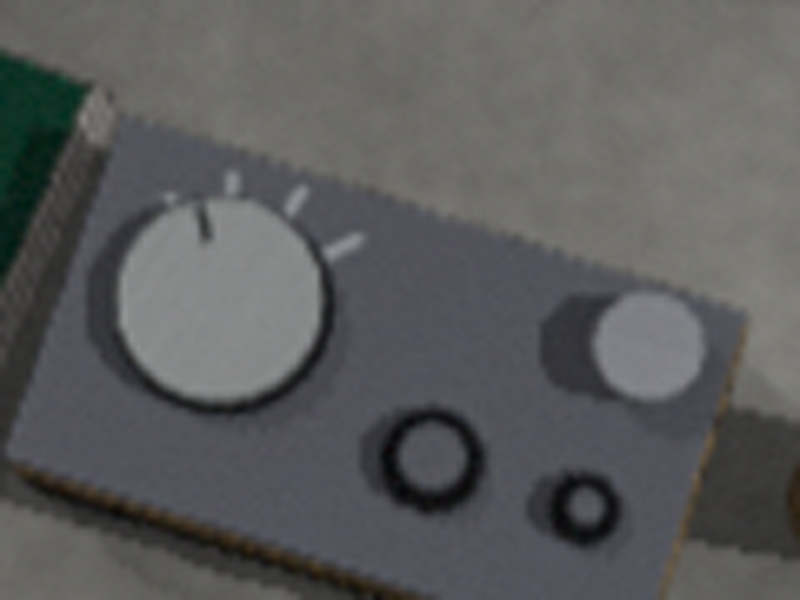

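View pics/scene1.png

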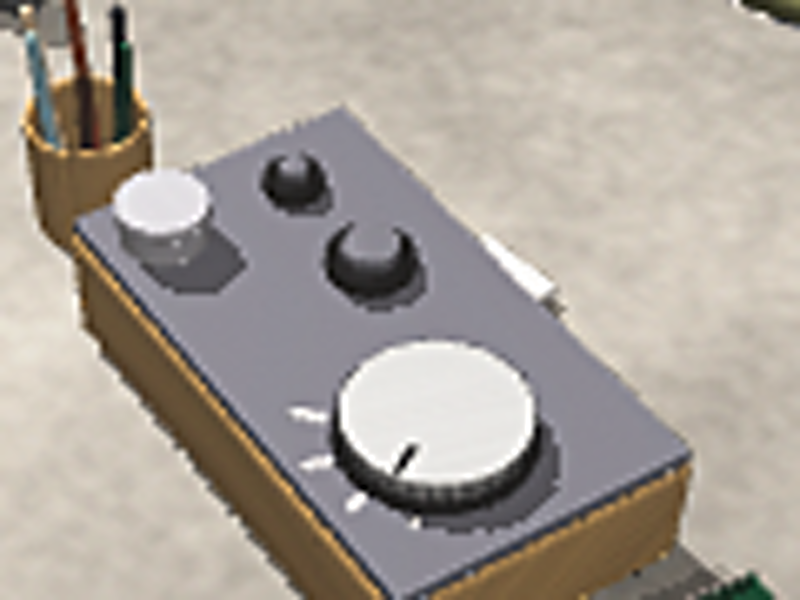

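The top crop shows the dial centre at (222,300) and its line near (203,222), between the first (168,197) and second (233,183) marks. The third mark is at (297,200) and the large button at (432,458). The scene crop agrees. Moving above the near side of the dial.

Emit:
apply_moves(
  motion=[
    {"x": -48.1, "y": -36.2, "z": 0, "yaw": -19.2, "gripper": 0},
    {"x": -48.1, "y": -36.2, "z": 0, "yaw": -19.2, "gripper": 0},
    {"x": -48.1, "y": -36.2, "z": 0, "yaw": -19.2, "gripper": 0},
    {"x": -48.1, "y": -36.2, "z": 0, "yaw": -19.2, "gripper": 0},
    {"x": -48.1, "y": -36.2, "z": 0, "yaw": -19.2, "gripper": 0},
    {"x": -48.1, "y": -36.2, "z": 0, "yaw": -19.2, "gripper": 0},
    {"x": -48.1, "y": -36.2, "z": 0, "yaw": -19.2, "gripper": 0},
    {"x": -48.1, "y": -36.2, "z": 0, "yaw": -19.2, "gripper": 0},
    {"x": -48.1, "y": -36.2, "z": 0, "yaw": -19.2, "gripper": 0},
    {"x": -48.1, "y": -36.2, "z": 0, "yaw": -19.2, "gripper": 0},
    {"x": -48.1, "y": -36.2, "z": 0, "yaw": -19.2, "gripper": 0},
    {"x": -48.1, "y": -36.2, "z": 0, "yaw": -19.2, "gripper": 0},
  ],
)

```text
time: 1.4
tool_pos: [0.5484, 0.1135, 0.4049]
tool_rot: [[-1.0, 0.0, 0.001], [0.0, 1.0, 0.0], [-0.001, 0.0, -1.0]]
ft_force: [0.4, -0.4, 0.8]
width: 0.004
grip_force: 0.0
```

Emit:
apply_moves(
  motion=[
    {"z": 5},
    {"z": 8.5},
    {"z": 9.4},
    {"z": 9.4},
    {"z": 9.4},
    {"z": 9.4},
  ],
)

```text
$.motion[0]: bad value
```

```bash
python3 - <<'E'
from h import *
F=[]
for i in range(4):
    c=cam("top"); F.append(state()["ft_force"])
print(np.mean(F,0),np.std(F,0),state()["tool_pos"])
o=cam("scene")
# rectify dial plane, 1px=0.25mm, image up=+x, left=+y
ctr=np.array([.5744,.125]);N=300
yy,xx=np.mgrid[0:N*2,0:N*2]
W=np.stack([ctr[0]+(N-yy)*2.5e-4,ctr[1]+(N-xx)*2.5e-4,np.full(xx.shape,.126)],-1).reshape(-1,3)
R=[cv2.remap(k["img"],*[proj(k,W)[:,i].reshape(xx.shape).astype(np.float32) for i in(0,1)],cv2.INTER_CUBIC) for k in(c,o)]
cv2.imwrite("pics/r.png",cv2.resize(np.hstack(R),(800,400)))
E
```

```text
[ 0.85301541 -1.37046125  0.38546551] [1.90310798 3.26192985 0.69628999] [0.54815066 0.11390505 0.40445729]
```

View pics/r.png

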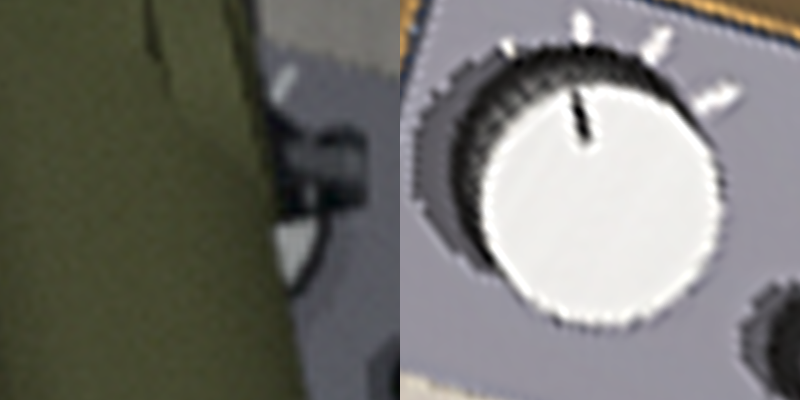

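In the rectified view the dial centre is at (601,205) and the line at (581,116), so it points about 13° from world +x. The target is about -31°, which means a sweep of about 44°. Rows need all fields; descending.

Emit:
apply_moves(
  motion=[
    {"x": 0, "y": 0, "z": 5, "yaw": 0, "gripper": 0},
    {"x": 0, "y": 0, "z": 8.5, "yaw": 0, "gripper": 0},
    {"x": 0, "y": 0, "z": 9.6, "yaw": 0, "gripper": 0},
    {"x": 0, "y": 0, "z": 9.6, "yaw": 0, "gripper": 0},
    {"x": 0, "y": 0, "z": 9.6, "yaw": 0, "gripper": 0},
    {"x": 0, "y": 0, "z": 9.6, "yaw": 0, "gripper": 0},
  ],
)

```text
time: 2.25
tool_pos: [0.5485, 0.116, 0.311]
tool_rot: [[-1.0, 0.0, 0.004], [0.0, 1.0, 0.001], [-0.004, 0.001, -1.0]]
ft_force: [0.0, 0.0, 0.4]
width: 0.002
grip_force: 0.0
```

Emit:
apply_moves(
  motion=[
    {"x": 0, "y": 0, "z": 0.3, "yaw": 0, "gripper": 0},
    {"x": 0, "y": 0, "z": 0.6, "yaw": 0, "gripper": 0},
    {"x": 0, "y": 0, "z": 0.8, "yaw": 0, "gripper": 0},
    {"x": 0, "y": 0, "z": 0.8, "yaw": 0, "gripper": 0},
    {"x": 0, "y": 0, "z": 0.8, "yaw": 0, "gripper": 0},
    {"x": 0, "y": 0, "z": 0.8, "yaw": 0, "gripper": 0},
  ],
)

```text
time: 2.85
tool_pos: [0.5478, 0.1154, 0.3008]
tool_rot: [[-1.0, 0.001, 0.0], [0.001, 1.0, 0.0], [-0.0, 0.0, -1.0]]
ft_force: [0.1, 0.2, 0.5]
width: -0.0
grip_force: 0.0
```

Emit:
apply_moves(
  motion=[
    {"x": 0, "y": 0, "z": 0.15, "yaw": 0, "gripper": 0},
    {"x": 0, "y": 0, "z": 0.3, "yaw": 0, "gripper": 0},
    {"x": 0, "y": 0, "z": 0.3, "yaw": 0, "gripper": 0},
    {"x": 0, "y": 0, "z": 0.3, "yaw": 0, "gripper": 0},
    {"x": 0, "y": 0, "z": 0.3, "yaw": 0, "gripper": 0},
  ],
)

```text
time: 3.35
tool_pos: [0.5479, 0.1154, 0.2981]
tool_rot: [[-1.0, 0.001, 0.001], [0.001, 1.0, 0.0], [-0.001, 0.0, -1.0]]
ft_force: [0.3, -0.4, 3.1]
width: -0.0
grip_force: 1.4
```

Emit:
apply_moves(
  motion=[
    {"x": 0, "y": 0, "z": 0.1, "yaw": 0, "gripper": 0},
    {"x": 0, "y": 0, "z": 0.2, "yaw": 0, "gripper": 0},
    {"x": 0, "y": 0, "z": 0.2, "yaw": 0, "gripper": 0},
    {"x": 0, "y": 0, "z": 0.2, "yaw": 0, "gripper": 0},
    {"x": 0, "y": 0, "z": 0.2, "yaw": 0, "gripper": 0},
  ],
)

```text
time: 3.85
tool_pos: [0.5479, 0.1154, 0.2962]
tool_rot: [[-1.0, 0.001, 0.001], [0.001, 1.0, 0.0], [-0.001, 0.0, -1.0]]
ft_force: [-0.9, -0.9, 5.9]
width: -0.0
grip_force: 2.8
```

Emit:
apply_moves(
  motion=[
    {"x": 0.06, "y": 0.18, "z": 0, "yaw": 4, "gripper": 0},
    {"x": 0.105, "y": 0.37, "z": 0, "yaw": 8, "gripper": 0},
    {"x": 0.14, "y": 0.565, "z": 0, "yaw": 12, "gripper": 0},
    {"x": 0.16, "y": 0.76, "z": 0, "yaw": 16, "gripper": 0},
    {"x": 0.167, "y": 0.96, "z": 0, "yaw": 20, "gripper": 0},
    {"x": 0.16, "y": 1.156, "z": 0, "yaw": 24, "gripper": 0},
    {"x": 0.16, "y": 1.156, "z": 0, "yaw": 24, "gripper": 0},
  ],
)

```text
time: 4.55
tool_pos: [0.5466, 0.1267, 0.2963]
tool_rot: [[-0.913, 0.409, 0.002], [0.409, 0.913, -0.0], [-0.002, 0.0, -1.0]]
ft_force: [-0.5, -1.9, 4.2]
width: 0.0
grip_force: 2.7
```

```bash
cat > rect.py <<'E'
from h import *
import sys
def rect(fn):
    o=cam("scene"); ctr=np.array([.5744,.125]);N=300
    yy,xx=np.mgrid[0:N*2,0:N*2]
    W=np.stack([ctr[0]+(N-yy)*2.5e-4,ctr[1]+(N-xx)*2.5e-4,np.full(xx.shape,.126)],-1).reshape(-1,3)
    m=[proj(o,W)[:,i].reshape(xx.shape).astype(np.float32) for i in(0,1)]
    r=cv2.remap(o["img"],*m,cv2.INTER_CUBIC); cv2.imwrite(fn,r); return r
if __name__=="__main__":
    rect(sys.argv[1]); s=state(); print(s["ft_force"],s["tool_pos"])
E
python3 rect.py pics/r2.png
```

```text
[ 0.62424053 -0.83485821  4.81273951] [0.54662372 0.12656508 0.29628671]
```

View pics/r2.png

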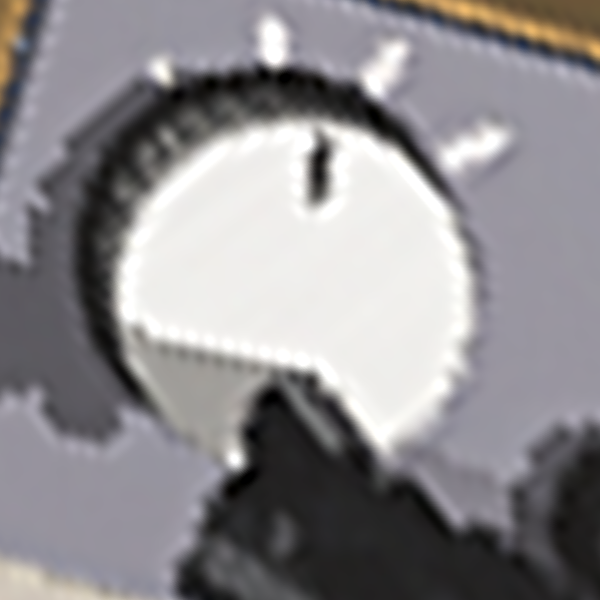

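The line is now at (320,170) with the centre at (300,305), about -8°, so the dial follows (21° of the 24° commanded). Continuing 26°.

Emit:
apply_moves(
  motion=[
    {"x": 0.06, "y": 0.188, "z": 0.03, "yaw": 4, "gripper": 0},
    {"x": 0.11, "y": 0.38, "z": 0.03, "yaw": 8, "gripper": 0},
    {"x": 0.143, "y": 0.574, "z": 0.03, "yaw": 12, "gripper": 0},
    {"x": 0.163, "y": 0.77, "z": 0.03, "yaw": 16, "gripper": 0},
    {"x": 0.17, "y": 0.967, "z": 0.03, "yaw": 20, "gripper": 0},
    {"x": 0.163, "y": 1.165, "z": 0.03, "yaw": 24, "gripper": 0},
    {"x": 0.155, "y": 1.263, "z": 0.03, "yaw": 26, "gripper": 0},
    {"x": 0.155, "y": 1.263, "z": 0.03, "yaw": 26, "gripper": 0},
    {"x": 0.155, "y": 1.263, "z": 0.03, "yaw": 26, "gripper": 0},
  ],
)

```text
time: 5.5
tool_pos: [0.5507, 0.1387, 0.2962]
tool_rot: [[-0.642, 0.767, 0.003], [0.767, 0.642, -0.0], [-0.002, 0.002, -1.0]]
ft_force: [0.2, -1.5, 5.2]
width: 0.0
grip_force: 2.7
```

```bash
python3 rect.py pics/r3.png
```

```text
[ 0.48485006 -0.82324317  5.44940606] [0.55065443 0.13875858 0.29621595]
```

View pics/r3.png

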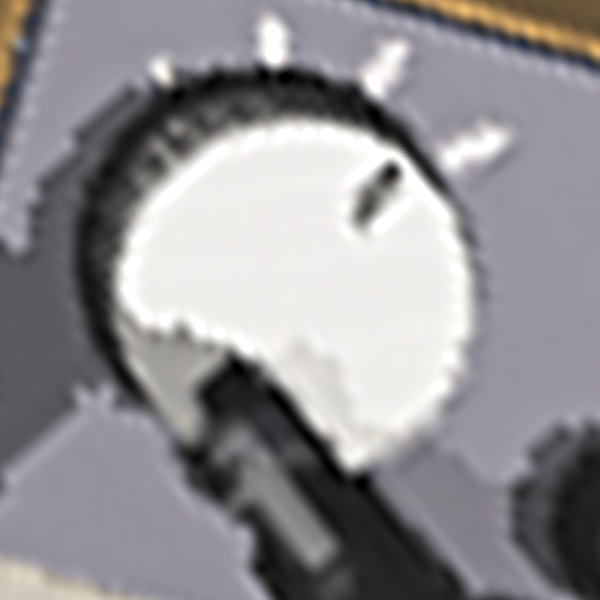

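The line is at (376,197), about -36° against a target near -31°: inside the third detent's basin. Lifting off and checking.

Emit:
apply_moves(
  motion=[
    {"x": 0, "y": 0, "z": -2, "yaw": 0, "gripper": 0},
    {"x": 0, "y": 0, "z": -6, "yaw": 0, "gripper": 0},
    {"x": 0, "y": 0, "z": -10, "yaw": -20, "gripper": 0},
    {"x": 0, "y": 0, "z": -10, "yaw": -50, "gripper": 0},
    {"x": 0, "y": 0, "z": -10, "yaw": -50, "gripper": 0},
    {"x": 0, "y": 0, "z": -10, "yaw": -50, "gripper": 0},
    {"x": 0, "y": 0, "z": -10, "yaw": -50, "gripper": 0},
    {"x": 0, "y": 0, "z": -10, "yaw": -50, "gripper": 0},
    {"x": 0, "y": 0, "z": -10, "yaw": -50, "gripper": 0},
  ],
)

```text
time: 6.45
tool_pos: [0.5497, 0.1392, 0.3946]
tool_rot: [[-1.0, 0.0, -0.001], [0.0, 1.0, -0.0], [0.001, -0.0, -1.0]]
ft_force: [-0.2, 0.2, 0.3]
width: -0.002
grip_force: 0.0
```

```bash
python3 - <<'E'
from h import *
from rect import rect
r=rect("pics/r4.png")
g=cv2.cvtColor(r,cv2.COLOR_BGR2GRAY); yy,xx=np.nonzero(g<110); d=np.hypot(xx-299,yy-303); k=(d<150)&(d>90)
print("line",np.degrees(np.arctan2(-(xx[k].mean()-299),303-yy[k].mean())),k.sum(),xx[k].mean(),yy[k].mean())
# marks at deck height: bright blobs around, on deck plane in scene
c=cam("scene"); ctr=np.array([.5744,.125])
N=150; Y,X=np.mgrid[0:2*N,0:2*N]; W=np.stack([ctr[0]+(N-Y)*5e-4,ctr[1]+(N-X)*5e-4,np.full(X.shape,.104)],-1).reshape(-1,3)
q=cv2.remap(c["img"],*[proj(c,W)[:,i].reshape(X.shape).astype(np.float32) for i in(0,1)],cv2.INTER_CUBIC)
b=(cv2.cvtColor(q,cv2.COLOR_BGR2GRAY)>190).astype(np.uint8)
n,l,st,ce=cv2.connectedComponentsWithStats(b)
for s,e in zip(st[1:],ce[1:]):
    if 15<s[4]<900: print(s, np.degrees(np.arctan2(N-e[0],N-e[1])),np.hypot(*(e-N))*.5)
# large button from scene: dark cap near predicted
z=q.copy()
for h in(.118,.124): print("btn proj",proj(c,[.5052,.0293,h]))
u,v=281,206
p=proj(c,[.505,.029,.12])[0].astype(int); print(p)
cv2.imwrite("pics/btn.png",np.hstack([cv2.resize(c["img"][p[1]-20:p[1]+20,p[0]-20:p[0]+20],(400,400),interpolation=cv2.INTER_CUBIC),cv2.resize(r,(400,400))]))
E
```

```text
line -33.95545899153052 618 367.8915857605178 200.6925566343042
[208  13   6   4  16] -24.134142840037587 74.13646754676473
[147  31  16  25 315] -2.484151980271145 53.39462212108788
[200  43  24  29 415] -33.577715616224644 55.89417199285386
[92 52 10 13 89] 29.503766600732376 53.31868420727628
[240  87  36  24 502] -64.03497721160774 59.37798775334204
btn proj [[272.94851438 193.31575359]]
btn proj [[272.97640056 192.12300174]]
[272 192]
```

View pics/btn.png

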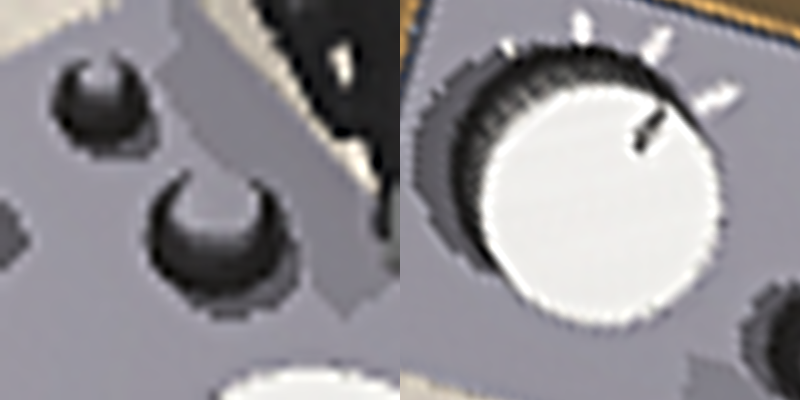

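The dial line is at -34° and the third mark at -33.6°, so it has clicked in. The large button sits at about (215,220) in the left crop, which matches the expected spot. Moving above it.

Emit:
apply_moves(
  motion=[
    {"x": 2, "y": -5, "z": 0, "yaw": 0, "gripper": 0},
    {"x": 4, "y": -10, "z": 0, "yaw": 0, "gripper": 0},
    {"x": 4.4, "y": -10.87, "z": 0, "yaw": 0, "gripper": 0},
    {"x": 4.4, "y": -10.87, "z": 3, "yaw": 0, "gripper": 0},
    {"x": 4.4, "y": -10.87, "z": 6, "yaw": 0, "gripper": 0},
    {"x": 4.4, "y": -10.87, "z": 7.6, "yaw": 0, "gripper": 0},
    {"x": 4.4, "y": -10.87, "z": 7.6, "yaw": 0, "gripper": 0},
    {"x": 4.4, "y": -10.87, "z": 7.6, "yaw": 0, "gripper": 0},
    {"x": 4.4, "y": -10.87, "z": 7.6, "yaw": 0, "gripper": 0},
  ],
)

```text
time: 7.45
tool_pos: [0.5064, 0.0307, 0.3207]
tool_rot: [[-1.0, 0.001, 0.002], [0.001, 1.0, 0.0], [-0.002, 0.0, -1.0]]
ft_force: [0.2, -0.5, -0.2]
width: -0.0
grip_force: 0.0
```

Emit:
apply_moves(
  motion=[
    {"x": 0, "y": 0, "z": 0.3, "yaw": 0, "gripper": 0},
    {"x": 0, "y": 0, "z": 0.6, "yaw": 0, "gripper": 0},
    {"x": 0, "y": 0, "z": 0.9, "yaw": 0, "gripper": 0},
    {"x": 0, "y": 0, "z": 1.2, "yaw": 0, "gripper": 0},
    {"x": 0, "y": 0, "z": 1.2, "yaw": 0, "gripper": 0},
    {"x": 0, "y": 0, "z": 1.2, "yaw": 0, "gripper": 0},
    {"x": 0, "y": 0, "z": 1.2, "yaw": 0, "gripper": 0},
  ],
)

```text
time: 8.15
tool_pos: [0.5059, 0.0305, 0.3075]
tool_rot: [[-1.0, 0.001, 0.0], [0.001, 1.0, 0.0], [-0.0, 0.0, -1.0]]
ft_force: [0.5, 0.3, 0.2]
width: -0.002
grip_force: 0.0
```

Emit:
apply_moves(
  motion=[
    {"x": 0, "y": 0, "z": 0.2, "yaw": 0, "gripper": 0},
    {"x": 0, "y": 0, "z": 0.4, "yaw": 0, "gripper": 0},
    {"x": 0, "y": 0, "z": 0.6, "yaw": 0, "gripper": 0},
    {"x": 0, "y": 0, "z": 0.6, "yaw": 0, "gripper": 0},
    {"x": 0, "y": 0, "z": 0.6, "yaw": 0, "gripper": 0},
  ],
)

```text
time: 8.65
tool_pos: [0.5058, 0.0305, 0.3013]
tool_rot: [[-1.0, 0.001, -0.0], [0.001, 1.0, -0.0], [0.0, -0.0, -1.0]]
ft_force: [-0.1, -0.2, 0.6]
width: 0.005
grip_force: 0.0
```

Emit:
apply_moves(
  motion=[
    {"x": 0, "y": 0, "z": 0.15, "yaw": 0, "gripper": 0},
    {"x": 0, "y": 0, "z": 0.3, "yaw": 0, "gripper": 0},
    {"x": 0, "y": 0, "z": 0.3, "yaw": 0, "gripper": 0},
    {"x": 0, "y": 0, "z": 0.3, "yaw": 0, "gripper": 0},
  ],
)

```text
time: 9.05
tool_pos: [0.5059, 0.0305, 0.2987]
tool_rot: [[-1.0, 0.001, 0.0], [0.001, 1.0, 0.0], [-0.0, 0.0, -1.0]]
ft_force: [0.6, -0.2, 1.0]
width: -0.003
grip_force: 0.9
```

Emit:
apply_moves(
  motion=[
    {"x": 0, "y": 0, "z": 0.15, "yaw": 0, "gripper": 0},
    {"x": 0, "y": 0, "z": 0.3, "yaw": 0, "gripper": 0},
    {"x": 0, "y": 0, "z": 0.3, "yaw": 0, "gripper": 0},
    {"x": 0, "y": 0, "z": 0.3, "yaw": 0, "gripper": 0},
  ],
)

```text
time: 9.45
tool_pos: [0.5059, 0.0305, 0.2956]
tool_rot: [[-1.0, 0.001, 0.001], [0.001, 1.0, 0.0], [-0.001, 0.0, -1.0]]
ft_force: [-0.3, -0.3, 3.1]
width: -0.003
grip_force: 1.8
```

Emit:
apply_moves(
  motion=[
    {"x": 0, "y": 0, "z": 0.1, "yaw": 0, "gripper": 0},
    {"x": 0, "y": 0, "z": 0.2, "yaw": 0, "gripper": 0},
    {"x": 0, "y": 0, "z": 0.2, "yaw": 0, "gripper": 0},
    {"x": 0, "y": 0, "z": 0.2, "yaw": 0, "gripper": 0},
  ],
)

```text
time: 9.85
tool_pos: [0.5059, 0.0305, 0.2936]
tool_rot: [[-1.0, 0.001, 0.001], [0.001, 1.0, 0.0], [-0.001, 0.0, -1.0]]
ft_force: [-1.1, 0.1, 3.8]
width: -0.003
grip_force: 2.4
```

Emit:
apply_moves(
  motion=[
    {"x": 0, "y": 0, "z": 0.1, "yaw": 0, "gripper": 0},
    {"x": 0, "y": 0, "z": 0.2, "yaw": 0, "gripper": 0},
    {"x": 0, "y": 0, "z": 0.2, "yaw": 0, "gripper": 0},
    {"x": 0, "y": 0, "z": 0.2, "yaw": 0, "gripper": 0},
  ],
)

```text
time: 10.25
tool_pos: [0.506, 0.0304, 0.2933]
tool_rot: [[-1.0, 0.001, 0.0], [0.001, 1.0, 0.001], [-0.0, 0.001, -1.0]]
ft_force: [-4.5, -0.2, 16.1]
width: 0.001
grip_force: 8.0
```

It hit a hard stop at 16 N, about 6 mm below first contact, so the button is fully down. Releasing and retreating.

Emit:
apply_moves(
  motion=[
    {"x": 0, "y": 0, "z": -0.5, "yaw": 0, "gripper": 0},
    {"x": 0, "y": 0, "z": -2, "yaw": 0, "gripper": 0},
    {"x": 0, "y": 0, "z": -6, "yaw": 0, "gripper": 0},
    {"x": 0, "y": 0, "z": -11, "yaw": 0, "gripper": 0},
    {"x": 0, "y": 0, "z": -15, "yaw": 0, "gripper": 0},
    {"x": 0, "y": 0, "z": -15, "yaw": 0, "gripper": 0},
    {"x": 0, "y": 0, "z": -15, "yaw": 0, "gripper": 0},
    {"x": 0, "y": 0, "z": -15, "yaw": 0, "gripper": 0},
  ],
)

```text
time: 11.05
tool_pos: [0.5053, 0.0305, 0.4395]
tool_rot: [[-1.0, 0.001, -0.003], [0.001, 1.0, -0.001], [0.003, -0.001, -1.0]]
ft_force: [0.1, -0.1, -1.0]
width: 0.001
grip_force: 0.0
```

```bash
python3 - <<'E'
from h import *
c=cam("scene"); cv2.imwrite("pics/end.png",cv2.resize(c["img"][145:265,200:360],(800,600),interpolation=cv2.INTER_CUBIC))
a=cv2.imread("pics/scene0.png"); b=cv2.resize(c["img"],(800,600),interpolation=cv2.INTER_CUBIC)
d=cv2.absdiff(a,b).max(2)>60; ys,xs=np.nonzero(d[250:420,350:510]); print(len(xs), np.percentile(xs+350,[0,5,50,95,100]) if len(xs) else 0, np.percentile(ys+250,[0,5,50,95,100]) if len(xs) else 0); print(state()["ft_force"])
E
```

```text
137 [422.  424.  434.  487.2 491. ] [250. 250. 348. 362. 371.]
[-0.78587862 -0.54880788  0.3167648 ]
```

View pics/end.png

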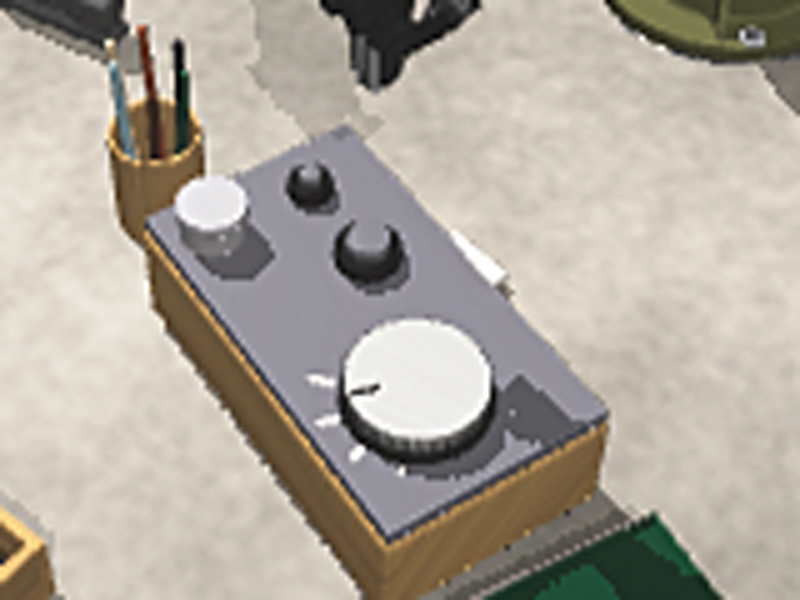

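```bash
python3 - <<'E'
from h import *
from rect import rect
r=rect("pics/r5.png"); a=cv2.imread("pics/r4.png")
for i in(a,r):
    g=cv2.cvtColor(i,cv2.COLOR_BGR2GRAY); yy,xx=np.nonzero(g<110); d=np.hypot(xx-299,yy-303); k=(d<150)&(d>90)&(yy<290)
    print(np.degrees(np.arctan2(-(xx[k].mean()-299),303-yy[k].mean())),k.sum())
    d2=(d<145)&(d>90)&(yy<250)&(xx>310);print(np.degrees(np.arctan2(-(xx[d2].mean()-299),303-yy[d2].mean())))
E
```

```text
-33.95545899153052 618
-33.94316906525717
-33.957646688319535 639
-33.9399665672525
```

The end view shows the dial line steady at -34° (third mark), the button back up, and everything in place. Handing in.

```bash
python3 -c "
from rig import *
print(finish_job())"
```

```text
the job is handed in; nothing more can be done
None
```

The job is handed in at about 11 s: the dial reads at the third mark, the large button went down to a hard stop and came back up, and the small button and surrounding objects looked untouched in the last picture.

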